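Index the freshly painted bird to the pointer

TASK

The bird on the small painting turntable must face the pointer for its next coat: turn it there with the turntable's spring lever, swinging the lever's upright post anticlockwise (seen from above) to its stop and letting it spring all the way back, as many strokes as it takes, until the stud under the beak sits right beneath the tip of the pointer. Feel for the stop and do not force the lever against it; the paint is wet, so never touch the bird or the disc it stands on, and leave the other things on the table where they are.

Things in the scene. Friction and masses are not known exactly. Their poses are not given: they have to be found in the camera images.
- base: Round dark steel base of the turntable, 172 mm across, fixed to the table. Origin on the turntable's vertical axis at table height, z up. The drive is a ratchet with 45-degree teeth: the lever's forward (anticlockwise) swing first runs idle, then carries the disc until the lever meets its stop; the disc stays there while the lever springs back.
- turntable: Wooden disc, 150 mm across, top 56 mm above the table, with the toy bird fixed on it (70 mm across, its top 175 mm above the table). Origin on the axis at table height; its x axis points where the beak points. Only the lever may turn it. It starts 75 to 170 degrees short of the pointer: two to four full strokes. It can not be turned back; one stroke too many goes past.
- stud (a point): Top of the dark steel stud on the disc, 12 mm across, below the beak, 68 mm from the axis, 58 mm above the table. A full stroke moves it one tooth, 45 degrees anticlockwise (the first one 5 to 75). A stroke short of the stop leaves it short by as much, and the next full stroke makes that good.
- pointer (a point): Tip of the steel pointer, a bracket that rises just outside the disc (out to 91 mm from the axis, top 74 mm above the table) and reaches in over its rim; this point is 68 mm from the axis, 72 mm above the table, straight above where the stud must come. It sits on a clamped ring with the lever's stop; their setting differs from start to start and can not be moved.
- lever: Steel lever under the disc: origin on the axis at table height, x along the arm (14 mm wide, top 36 mm above the table, out to 135 mm). A spring holds it at rest. Pushing the post takes 2 N, rising to 7 N. The stop (stiff rubber, about 4 N per mm at the post) comes 50 to 75 degrees from rest, different each time, and can only be felt: 8 to 20 N on it is right, over 30 N is forcing.
- post (a point): Centre of the top of the lever's upright black round post, 14 mm across, 130 mm from the axis, top 87 mm above the table; free to be pushed from 40 mm above the table (below that it has an 18 mm collar).
- jar_a_mid (a point): small glass paint jar with white lid, 44 mm across, 52 mm tall; half-way up. It stands close to the turntable
- jar_b_mid (a point): small glass paint jar with black lid, 48 mm across, 58 mm tall; half-way up. It stands close to the turntable
- bead_bowl_mid (a point): white bowl, 90 mm across, 35 mm tall; half-way up
- dry_bird_mid (a point): loose finished toy bird like the one on the turntable, 68 mm across, 118 mm tall; 50 mm up
- brush_mid (a point): paint brush lying on the table, 170 mm long; about its middle
- brush_mug_mid (a point): white mug, 76 mm across, 85 mm tall, handle to one side; half-way up
- glue_tin_mid (a point): steel tin, 60 mm across, 75 mm tall; half-way up
Mind the look-alikes: they are no part of the job. Of the things that look like the base, the larger one is meant.

How it is judged:
By the outcome, as a careful person would: the job done as asked, in the order asked, and still so for the second after the job is handed in, with the robot touching nothing.
It also fails if it takes over 58 s, if anything falls off the work surface, if the arm or the gripper's body presses on something with over 40 N, if the wrist force passes 120 N, or if a joint passes its speed limit or range.

ROBOT

A 7-joint arm with a two-finger parallel gripper is mounted at the origin on the work surface. World frame = base frame: x ahead of the robot, y to its left, z up, the work surface at z = 0. Lengths are in m, angles in rad, forces in N, time in s.
With the tool pointing down it reaches from about 0.425 to 0.925 m from the base axis. Payload 6.8 kg.
Tool frame: the origin (TCP) lies at the centre of the arm's flange, where the gripper is bolted on; the fingertips stand 173 mm ahead of it and the grasp point (between the pads) lies 155 mm ahead of it (r.hold_point_z is the distance from the TCP to the grasp point, in m); z points along the fingers, x is the direction in which the jaws open and shut, and the axes are right-handed (so a half turn about z gives the same grasp; the last joint's range is limited). The gripper opens to 85 mm and grips with 20 to 120 N. Pads are 22 mm wide; open, the fingers measure 114 mm over their backs; the gripper's body (76 mm by 85 mm) begins 54 mm behind the grasp point. The pads swing forward as they close: fully open they stand 13 mm farther back than shut.
Start: joints at [1.203, 0.477, 0.022, 1.555, -0.011, 1.109, -0.083], TCP at [0.173, -0.652, 0.405] pointing down, gripper open.
Joint ranges: [-2.96, 2.96], [-0.34, 2.1], [-1.41, 1.46], [0.24, 2.44], [-1.37, 4.51], [0.17, 1.92], [-2.96, 2.96]. Speed limits (rad/s): [2.39, 2.39, 3.14, 3.14, 3.14, 3.14, 3.14].

INTERFACE

Orientations are given as a rotation vector (axis times angle).
In Python, from bench import r gives the robot as it stands.
- The arm moves only by the tool apply_moves, never from a script. Its arguments are lists of equal length, an entry for each row: "dp": the shift along the tool's x, y, z scaled (see below), a list of three; "twist": the turn, a rotation vector about the tool's x, y, z scaled (see below), a list of three; "jaw": the closure in counts, from 0 (fully open) to 255 (shut). In form: {"dp": [[x, y, z], ...], "twist": [[rx, ry, rz], ...], "jaw": [jaw, ...]}. A call has 1 to 20 rows; each row shifts and turns the pose as measured when the row begins, along the tool's axes as they then stand; what a row does not reach is not made up. The controller multiplies each number of a shift by 12 cm and each number of a turn by 120 degrees. A row lasts 1/10 s, in which the tool goes at most 50 mm and 8.59 degrees, less where a joint would pass 70% of its speed; a pose out of reach is approached as far as the arm can. A call with a number of a shift or a turn outside -1 to 1 is refused whole. A call with a gripper value outside its range is refused whole. The fingers move at their own pace and stop on an object; "grip_force" is the grip in N (left out, the last holds). Time passes only in rows, so rows that do not move let the fingers close. It gives the time, the measured TCP pose, the force and the opening at its end, in the units of the state.
- r.get_obs(): the state, without advancing time (a new reading comes with each control period).
- r.grab_frame(name): name is "scene" or "top"; returns a dict with "color" (480x640x3 uint8, red, green, blue), "z_map" (480x640 float32, m along the optical axis (not along the pixel's ray), 0 where there is no reading), "intrinsics" (3x3 intrinsics, pixels), "R" (3x3) and "t" (3): a world point X has camera coordinates R X + t. Camera axes: x right, y down, z forward; pixel columns grow to the right and rows downward; lengths in m; the calibration is good to about 2 mm. A picture is of the moment at which its call begins.
- r.hand_in(): hands the job in, once; it reports no verdict.
The state is a dict: "clock": time; "joints": joint angles; "qvel": joint speeds; "tau": joint torques, N m; "tcp_pos": TCP position; "orientation": TCP orientation; "contact_force": force on the tool from outside, world axes, zero at the start; "moment": the same for the moment, N m; "grip_width": finger opening in m.
Only numpy, scipy, OpenCV 4.12 (cv2) and the standard library are available. Lean on these libraries where they do the work, as an engineer would, in place of code of your own. Each camera call takes 0.05 s, during which the arm holds its last target.

## Working session

There is one attempt and no reset: what is moved stays moved. The work goes in short steps, Python scripts to look and compute and a tool call to move; the robot and the scene stay as the last step left them, time stands still between calls to the robot, and variables do not carry over. Pictures are saved under pics/ and viewed, and the job is handed in when it is done.

Besides the shell and the picture viewer there is one more tool, called after "Call:" as name(argument=value, ...), one argument or row to a line, values as JSON. apply_moves: Moves the arm, as the interface text tells. Shifts and turns lie within -1 to 1; 1 stands for 12 cm of shift or 120 degrees of turn. Its arguments: {"type":"object","properties":{"dp":{"type":"array"},"twist":{"type":"array"},"jaw":{"type":"array"},"grip_force":{"type":"number"}},"required":["dp","twist","jaw"]}

```bash
ls; mkdir -p pics; python3 - <<'E'
from bench import r
import cv2,numpy as np
o=r.get_obs()
print({k:np.round(v,3).tolist() for k,v in o.items()})
for n in("scene","top"):
    f=r.grab_frame(n); cv2.imwrite(f"pics/{n}0.png",f["color"][:,:,::-1]); np.savez(f"{n}0.npz",**f)
    print(n,f["intrinsics"].tolist(),(-f["R"].T@f["t"]).round(3), f["R"].round(3).tolist())
E
```

```text
pics
{'clock': 0.0, 'joints': [1.203, 0.478, 0.022, 1.556, -0.011, 1.109, -0.083], 'qvel': [0.0, 0.0, 0.001, 0.001, 0.0, 0.0, -0.0], 'tau': [0.0, -59.643, 1.608, -28.119, 0.012, 0.009, -0.0], 'tcp_pos': [0.173, -0.652, 0.404], 'orientation': [-2.49, 1.914, 0.002], 'contact_force': [0.248, 0.968, 0.521], 'moment': [0.041, 0.017, 0.019], 'grip_width': 0.085}
scene [[602.4277071827327, 0.0, 333.69904448873683], [0.0, 602.4277071827327, 246.9513243927166], [0.0, 0.0, 1.0]] [0.936 0.548 1.115] [[-0.814, 0.58, -0.005], [0.494, 0.69, -0.529], [-0.304, -0.433, -0.849]]
top [[527.9715969753663, 0.0, 313.434809409807], [0.0, 527.9715969753663, 237.95648649526532], [0.0, 0.0, 1.0]] [0.321 0.028 1.439] [[-0.028, -1.0, 0.012], [-0.981, 0.025, -0.193], [0.192, -0.017, -0.981]]
```

View pics/scene0.png

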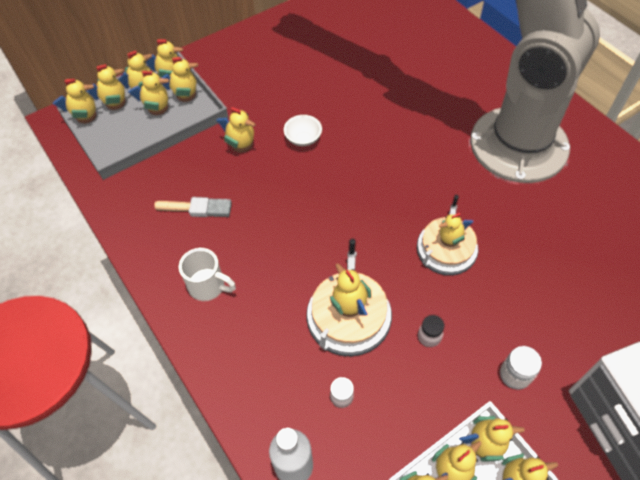

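View pics/top0.png

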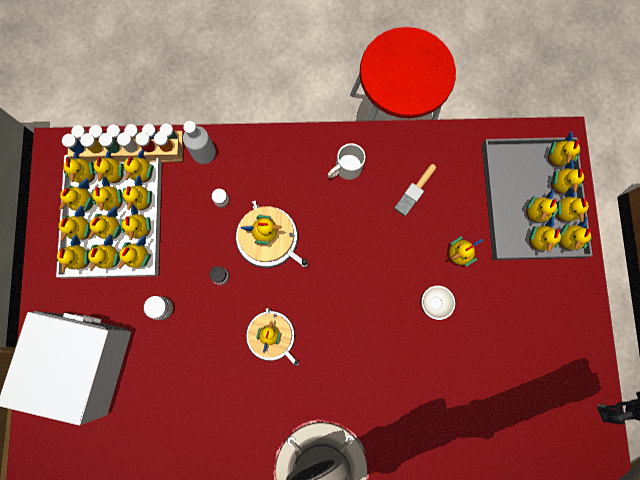

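Two turntables are visible. The larger is at scene (349,311) / top (266,236). The smaller, at scene (449,245) / top (270,335), is the look-alike. I'll enlarge the larger one to confirm.

```bash
cat > h.py <<'E'
import numpy as np,cv2
def ray(f,u,v,z):
    K=f["intrinsics"];R=f["R"];t=f["t"]
    c=-R.T@t; d=R.T@np.linalg.solve(K,[u,v,1.0]); s=(z-c[2])/d[2]; return c+s*d
def proj(f,X):
    x=f["R"]@np.asarray(X)+f["t"]; p=f["intrinsics"]@x; return p[:2]/p[2]
def crop(f,u0,v0,w,h,s,name):
    c=f["color"][v0:v0+h,u0:u0+w,::-1]; cv2.imwrite(name,cv2.resize(c,None,fx=s,fy=s,interpolation=cv2.INTER_CUBIC))
E
python3 - <<'E'
from h import *
S=np.load("scene0.npz");T=np.load("top0.npz")
crop(S,290,230,120,130,5-0.5,"pics/sc1.png"); crop(T,205,180,120,100,6,"pics/tc1.png")
# depth-based: disc pixels by height & wood colour
for n,f in(("s",S),("t",T)):
    K=f["intrinsics"];v,u=np.mgrid[:480,:640];z=f["z_map"]
    P=np.stack([(u-K[0,2])/K[0,0]*z,(v-K[1,2])/K[1,1]*z,z],-1)
    X=(P-f["t"])@f["R"]
    hsv=cv2.cvtColor(f["color"],cv2.COLOR_RGB2HSV)
    m=(abs(X[...,2]-.056)<.006)&(hsv[...,0]>8)&(hsv[...,0]<25)&(hsv[...,2]>130)&(z>0)
    k,l,st,ce=cv2.connectedComponentsWithStats(m.astype(np.uint8))
    for i in range(1,k):
        if st[i,4]>200:
            cs,_=cv2.findContours((l==i).astype(np.uint8),0,1)
            c=cv2.convexHull(max(cs,key=cv2.contourArea))[:,0]
            W=np.array([ray(f,a,b,.056)[:2] for a,b in c]); (x,y),R=cv2.minEnclosingCircle(W.astype(np.float32)); 
            A=np.c_[2*W,np.ones(len(W))];s=np.linalg.lstsq(A,(W**2).sum(1),rcond=None)[0]
            print(n,st[i],"enc",x,y,R,"fit",s[:2],np.sqrt(s[2]+s[0]**2+s[1]**2))
E
```

```text
s [ 311  273   77   69 2132] enc 0.6109529137611389 0.1342884749174118 0.07580020278692245 fit [0.61100123 0.13415991] 0.07498625360941942
t [ 238  206   56   55 1510] enc 0.6095091700553894 0.13153737783432007 0.07498815655708313 fit [0.6093096 0.1317353] 0.0742781705328311
```

View pics/sc1.png

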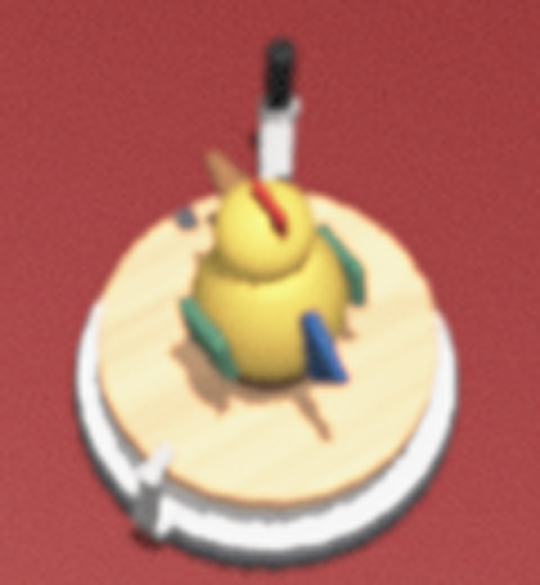

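View pics/tc1.png

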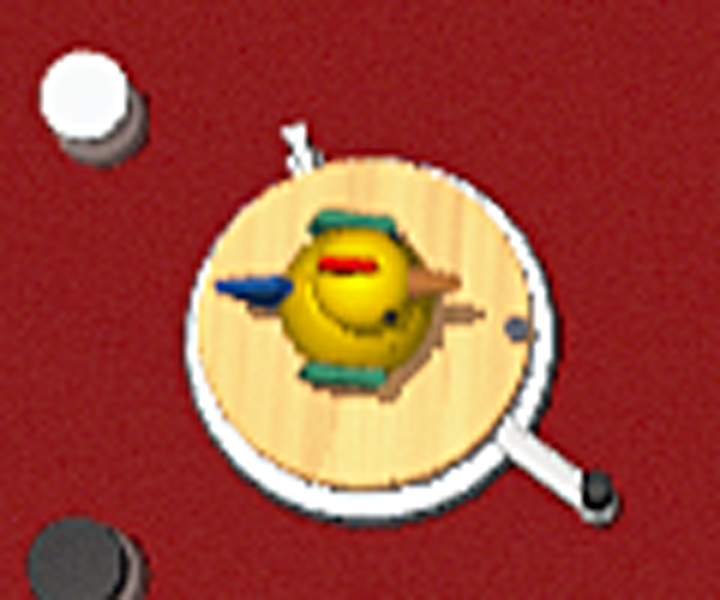

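The crops confirm the larger turntable (75 mm disc radius fitted in both views). Scene crop: stud (185,215), pointer tip about (163,455), post top (280,45). Top crop: stud (516,328), post top (597,482), pointer around (305,160).

```bash
python3 - <<'E'
from h import *
S=np.load("scene0.npz");T=np.load("top0.npz")
C=np.array([.6102,.133])
def show(n,f,u,v,z):
    X=ray(f,u,v,z);d=X[:2]-C;print(n,X.round(4),"r",np.hypot(*d).round(4),"ang",np.degrees(np.arctan2(d[1],d[0])).round(1))
def s(x,y):return 290+(x+.5)/4.5-.5,230+(y+.5)/4.5-.5
def t(x,y):return 205+(x+.5)/6-.5,180+(y+.5)/6-.5
show("stud s",S,*s(185,216),.058);show("stud t",T,*t(516,328),.058)
show("ptr s",S,*s(163,455),.072);show("ptr t",T,*t(314,165),.072)
show("ptrbase t",T,*t(293,130),.074)
show("post s",S,*s(280,47),.087);show("post t",T,*t(597,483),.087)
show("jarA t",T,*t(84,95),.052);show("jarB t",T,*t(75,560),.058)
show("jarA s",S,342,385,.052);show("jarB s",S,433,325,.058)
show("small tt s",S,449,238,.056)
E
```

```text
stud s [0.6045 0.0639 0.058 ] r 0.0693 ang -94.7
stud t [0.6037 0.0642 0.058 ] r 0.0692 ang -95.4
ptr s [0.6823 0.1579 0.072 ] r 0.0763 ang 19.1
ptr t [0.677 0.152 0.072] r 0.0694 ang 15.9
ptrbase t [0.6927 0.161  0.074 ] r 0.0872 ang 18.7
post s [0.5286 0.0312 0.087 ] r 0.1304 ang -128.7
post t [0.5286 0.0298 0.087 ] r 0.1315 ang -128.3
jarA t [0.7174 0.2574 0.052 ] r 0.1643 ang 49.2
jarB t [0.505 0.259 0.058] r 0.1641 ang 129.8
jarA s [0.7151 0.2552 0.052 ] r 0.161 ang 49.4
jarB s [0.5054 0.2623 0.058 ] r 0.1664 ang 129.0
small tt s [0.3484 0.1298 0.056 ] r 0.2618 ang -179.3
```

Call:
apply_moves(
  dp=[
    [-0.194,-0.222,0],
    [-0.194,-0.222,0],
    [-0.194,-0.222,0],
    [-0.194,-0.222,0],
    [-0.194,-0.222,0],
    [-0.194,-0.222,0],
    [-0.194,-0.222,0],
    [-0.194,-0.222,0],
    [-0.194,-0.222,0],
    [-0.194,-0.222,0],
    [-0.194,-0.222,0],
    [-0.194,-0.222,0],
  ],
  twist=[
    [0,0,0],
    [0,0,0],
    [0,0,0],
    [0,0,0],
    [0,0,0],
    [0,0,0],
    [0,0,0],
    [0,0,0],
    [0,0,0],
    [0,0,0],
    [0,0,0],
    [0,0,0],
  ],
  jaw=[255,255,255,255,255,255,255,255,255,255,255,255],
)

```text
clock: 1.3
tcp_pos: [0.4141, -0.2903, 0.3986]
orientation: [2.479, -1.928, -0.016]
contact_force: [1.1, -1.2, 0.3]
grip_width: 0.0003
```

```bash
cat > st.py <<'E'
import sys
from bench import r
import numpy as np
from scipy.spatial.transform import Rotation as Ro
C=np.array([.6102,.133])
def st(target_phi=None,rho=.130,z=None):
    o=r.get_obs();p=np.array(o["tcp_pos"]);R=Ro.from_rotvec(o["orientation"]).as_matrix()
    d=p[:2]-C
    print("t",round(o["clock"],2),"p",p.round(4),"tipz",round(p[2]-.173,4),"rho %.4f phi %.2f"%(np.hypot(*d),np.degrees(np.arctan2(d[1],d[0]))),"xang %.2f"%np.degrees(np.arctan2(R[1,0],R[0,0])),"tilt",R[:,2].round(3),"F",np.round(o["contact_force"],2),"Ftool",(R.T@np.array(o["contact_force"])).round(2),"w",round(o["grip_width"],4),"q",np.round(o["joints"],2))
    if target_phi is not None:
        a=np.radians(target_phi);T=np.array([*(C+rho*np.array([np.cos(a),np.sin(a)])),p[2] if z is None else z])
        x=np.degrees(np.arctan2(R[1,0],R[0,0])); dy=(target_phi+90-x+180)%360-180
        print("  dp scaled total",(R.T@(T-p)/.12).round(3),"twist z deg(tool)",-dy,"scaled",-dy/120)
if __name__=="__main__": st(*[float(a) for a in sys.argv[1:]])
E
python3 st.py -143 .13 .404
```

```text
t 1.3 p [ 0.4141 -0.2903  0.3986] tipz 0.2256 rho 0.4665 phi -114.85 xang -75.76 tilt [-0.009  0.006 -1.   ] F [ 1.1  -1.24  0.31] Ftool [ 1.47 -0.76 -0.33] w 0.0003 q [ 0.65  0.22 -0.18  1.95  0.05  0.99 -0.88]
  dp scaled total [-2.598 -1.452 -0.036] twist z deg(tool) -22.756473176473776 scaled -0.1896372764706148
```

Call:
apply_moves(
  dp=[
    [-0.26,-0.145,0],
    [-0.26,-0.145,0],
    [-0.26,-0.145,0],
    [-0.26,-0.145,0],
    [-0.26,-0.145,0],
    [-0.26,-0.145,0],
    [-0.26,-0.145,0],
    [-0.26,-0.145,0],
    [-0.26,-0.145,0],
    [-0.26,-0.145,0],
    [0,0,0],
    [0,0,0],
    [0,0,0],
    [0,0,0],
  ],
  twist=[
    [0,0,0],
    [0,0,0],
    [0,0,0],
    [0,0,0],
    [0,0,0],
    [0,0,0],
    [0,0,0],
    [0,0,0],
    [0,0,0],
    [0,0,0],
    [0,0,-0.048],
    [0,0,-0.048],
    [0,0,-0.048],
    [0,0,-0.048],
  ],
  jaw=[255,255,255,255,255,255,255,255,255,255,255,255,255,255],
)

```text
clock: 2.7
tcp_pos: [0.5071, 0.077, 0.3967]
orientation: [-2.831, 1.359, 0.025]
contact_force: [0.7, -0.2, -0.0]
grip_width: -0.0
```

```bash
python3 st.py -144 .13 .225
```

```text
t 2.7 p [0.5071 0.077  0.3967] tipz 0.2237 rho 0.1173 phi -151.48 xang -51.28 tilt [-0.014  0.008 -1.   ] F [ 0.71 -0.17 -0.03] Ftool [ 0.58 -0.45  0.02] w -0.0 q [ 0.16  0.26 -0.5   1.92  0.14  1.01 -1.3 ]
  dp scaled total [0.143 0.112 1.43 ] twist z deg(tool) 2.717067002291799 scaled 0.022642225019098326
```

```bash
cat >> st.py <<'E'
    o=r.get_obs();R=Ro.from_rotvec(o["orientation"]).as_matrix()
    zt=R.T@np.array([0,0,-1.]); w=np.cross([0,0,1],zt); print("  tilt fix twist scaled",(np.degrees(w)/120).round(4))
E
python3 st.py -144 .13 .225
```

```text
File "st.py", line 15
    o=r.get_obs();R=Ro.from_rotvec(o["orientation"]).as_matrix()
IndentationError: unexpected indent
```

```bash
sed -i 's/^if __name__=="__main__": st/if __name__=="__main__":\n    st/' st.py
python3 st.py -144 .13 .225
```

```text
t 2.7 p [0.5071 0.077  0.3967] tipz 0.2237 rho 0.1173 phi -151.48 xang -51.28 tilt [-0.014  0.008 -1.   ] F [ 0.71 -0.17 -0.03] Ftool [ 0.58 -0.45  0.02] w -0.0 q [ 0.16  0.26 -0.5   1.92  0.14  1.01 -1.3 ]
  dp scaled total [0.143 0.112 1.43 ] twist z deg(tool) 2.717067002291799 scaled 0.022642225019098326
  tilt fix twist scaled [ 0.0027  0.0071 -0.    ]
```

Call:
apply_moves(
  dp=[
    [0.07,0.055,0],
    [0.07,0.055,0],
    [0,0,0.18],
    [0,0,0.18],
    [0,0,0.18],
    [0,0,0.18],
    [0,0,0.18],
    [0,0,0.18],
    [0,0,0],
  ],
  twist=[
    [0.003,0.007,0],
    [0,0,0.02],
    [0,0,0],
    [0,0,0],
    [0,0,0],
    [0,0,0],
    [0,0,0],
    [0,0,0],
    [0,0,0],
  ],
  jaw=[255,255,255,255,255,255,255,255,255],
)

```text
clock: 3.6
tcp_pos: [0.5077, 0.0439, 0.2627]
orientation: [2.767, -1.48, 0.009]
contact_force: [0.1, 0.1, -0.1]
grip_width: -0.0001
```

```bash
python3 st.py -144 .13 .223;python3 - <<'E'
from bench import r
from h import *
f=r.grab_frame("scene");crop(f,270,160,160,180,3.3,"pics/s2.png")
f=r.grab_frame("top");crop(f,205,180,150,110,5,"pics/t2.png")
E
```

```text
t 3.6 p [0.5077 0.0439 0.2627] tipz 0.0897 rho 0.1358 phi -139.00 xang -56.27 tilt [ 0.003 -0.006 -1.   ] F [ 0.09  0.15 -0.13] Ftool [-0.07 -0.16  0.12] w -0.0001 q [ 0.13  0.43 -0.42  2.05  0.27  0.71 -1.44]
  dp scaled total [-0.102 -0.04   0.33 ] twist z deg(tool) -2.2668767432533627 scaled -0.018890639527111355
  tilt fix twist scaled [ 0.0002 -0.0031  0.    ]
```

View pics/s2.png

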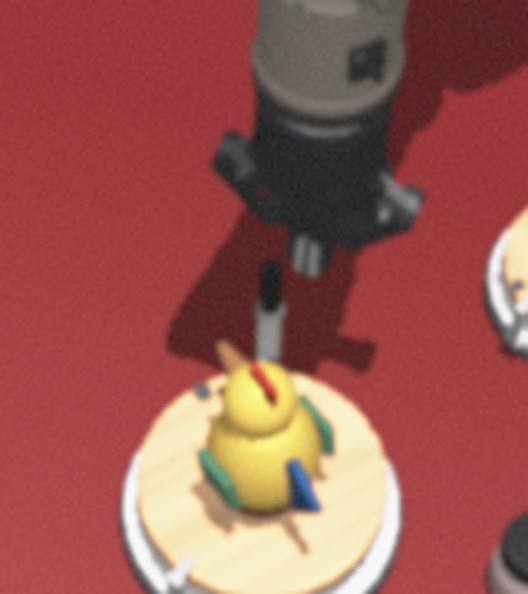

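Call:
apply_moves(
  dp=[
    [-0.1,-0.04,0],
    [0,0,0.115],
    [0,0,0.115],
    [0,0,0],
  ],
  twist=[
    [0,-0.003,-0.019],
    [0,0,0],
    [0,0,0],
    [0,0,0],
  ],
  jaw=[255,255,255,255],
)

```text
clock: 4.1
tcp_pos: [0.5077, 0.0585, 0.2391]
orientation: [-2.795, 1.42, -0.014]
contact_force: [-1.1, -0.1, -0.3]
grip_width: 0.0001
```

```bash
python3 st.py -138 .13 .235;python3 - <<'E'
from bench import r
from h import *
f=r.grab_frame("scene");crop(f,290,160,120,130,4.5,"pics/s3.png")
E
```

```text
t 4.1 p [0.5077 0.0585 0.2391] tipz 0.0661 rho 0.1267 phi -143.99 xang -53.86 tilt [ 0.011  0.002 -1.   ] F [-1.07 -0.15 -0.3 ] Ftool [-0.52  0.96  0.29] w 0.0001 q [ 0.1   0.47 -0.41  2.06  0.31  0.66 -1.46]
  dp scaled total [0.113 0.022 0.034] twist z deg(tool) -5.857957010858968 scaled -0.048816308423824735
  tilt fix twist scaled [-0.0046 -0.0024  0.    ]
```

View pics/s3.png

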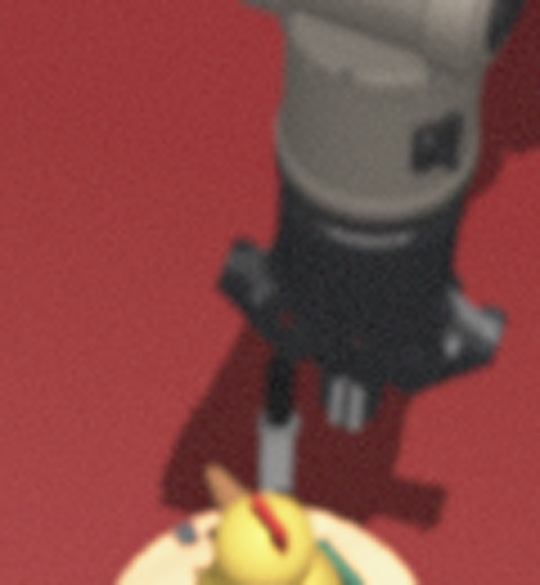

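```bash
python3 - <<'E'
from bench import r
from h import *
f=r.grab_frame("scene")
K=f["intrinsics"];z=f["z_map"];v,u=np.mgrid[:480,:640]
P=np.stack([(u-K[0,2])/K[0,0]*z,(v-K[1,2])/K[1,1]*z,z],-1);X=(P-f["t"])@f["R"]
for uu in (346,349,352,355,360,366,372,378):
    print(uu,[(vv,(X[vv,uu]*1000).round().astype(int).tolist()) for vv in range(226,258,3)])
E
```

```text
346 [(226, [544, 30, 150]), (229, [543, 30, 139]), (232, [546, 33, 135]), (235, [496, -31, -1]), (238, [503, -22, 5]), (241, [505, -19, -1]), (244, [511, -11, 1]), (247, [515, -5, 1]), (250, [520, 1, 1]), (253, [525, 8, 2]), (256, [529, 13, 1])]
349 [(226, [537, 31, 145]), (229, [540, 36, 143]), (232, [542, 38, 136]), (235, [540, 36, 122]), (238, [495, -22, -3]), (241, [534, 29, 87]), (244, [535, 30, 76]), (247, [536, 31, 67]), (250, [535, 31, 54]), (253, [536, 32, 45]), (256, [537, 34, 37])]
352 [(226, [528, 30, 136]), (229, [476, -37, -2]), (232, [535, 39, 132]), (235, [536, 41, 124]), (238, [538, 43, 117]), (241, [531, 35, 91]), (244, [531, 36, 80]), (247, [531, 35, 68]), (250, [531, 36, 57]), (253, [532, 38, 48]), (256, [532, 38, 37])]
355 [(226, [534, 46, 160]), (229, [522, 32, 123]), (232, [526, 37, 121]), (235, [534, 47, 130]), (238, [532, 46, 116]), (241, [525, 37, 88]), (244, [494, -1, -1]), (247, [499, 6, 0]), (250, [504, 13, 1]), (253, [525, 38, 42]), (256, [512, 23, -3])]
360 [(226, [545, 74, 204]), (229, [530, 57, 160]), (232, [531, 58, 152]), (235, [531, 59, 143]), (238
[... 205 characters left out ...]
 [520, 63, 149]), (235, [517, 60, 131]), (238, [515, 59, 117]), (241, [518, 63, 115]), (244, [518, 64, 105]), (247, [519, 65, 95]), (250, [519, 66, 85]), (253, [518, 65, 71]), (256, [494, 39, 2])]
372 [(226, [528, 88, 206]), (229, [529, 90, 200]), (232, [519, 79, 166]), (235, [518, 79, 156]), (238, [517, 78, 143]), (241, [516, 78, 132]), (244, [515, 78, 119]), (247, [509, 73, 96]), (250, [508, 72, 84]), (253, [479, 40, 1]), (256, [482, 44, -3])]
378 [(226, [519, 94, 206]), (229, [508, 83, 172]), (232, [507, 83, 162]), (235, [504, 81, 146]), (238, [497, 74, 121]), (241, [503, 81, 124]), (244, [506, 85, 121]), (247, [457, 34, -2]), (250, [464, 42, 1]), (253, [469, 49, 3]), (256, [473, 54, 1])]
```

Call:
apply_moves(
  dp=[
    [0,0.028,0.03],
    [0.047,-0.001,0],
    [0.047,-0.001,0],
    [0.047,-0.001,0],
    [0.047,-0.001,0],
    [0.047,-0.001,0],
    [0.047,-0.001,0],
    [0.047,-0.001,0],
    [0.047,-0.001,0],
  ],
  twist=[
    [-0.0046,-0.0024,0],
    [0,0,-0.021],
    [0,0,-0.021],
    [0,0,-0.021],
    [0,0,-0.021],
    [0,0,-0.021],
    [0,0,-0.021],
    [0,0,-0.021],
    [0,0,-0.021],
  ],
  jaw=[255,255,255,255,255,255,255,255,255],
)

```text
clock: 5.1
tcp_pos: [0.5341, 0.0273, 0.2363]
orientation: [3.012, -0.886, -0.018]
contact_force: [-4.6, 1.7, 3.6]
grip_width: -0.0
```

```bash
python3 st.py -120 .13 .235
```

```text
t 5.1 p [0.5341 0.0273 0.2363] tipz 0.0633 rho 0.1303 phi -125.73 xang -32.79 tilt [-0.011  0.002 -1.   ] F [-4.56  1.7   3.56] Ftool [-4.79  1.06 -3.5 ] w -0.0 q [ 0.23  0.53 -0.5   1.99  0.37  0.72 -1.07]
  dp scaled total [ 0.109 -0.002  0.009] twist z deg(tool) -2.7857390427334394 scaled -0.02321449202277866
  tilt fix twist scaled [ 0.0023  0.005  -0.    ]
```

Call:
apply_moves(
  dp=[
    [0.047,-0.001,0],
    [0.047,-0.001,0],
    [0.047,-0.001,0],
    [0.047,-0.001,0],
    [0.047,-0.001,0],
    [0.047,-0.001,0],
    [0.047,-0.001,0],
    [0.047,-0.001,0],
    [0.047,-0.001,0],
    [0.047,-0.001,0],
    [0.047,-0.001,0],
    [0.047,-0.001,0],
  ],
  twist=[
    [0.002,0.005,-0.021],
    [0,0,-0.021],
    [0,0,-0.021],
    [0,0,-0.021],
    [0,0,-0.021],
    [0,0,-0.021],
    [0,0,-0.021],
    [0,0,-0.021],
    [0,0,-0.021],
    [0,0,-0.021],
    [0,0,-0.021],
    [0,0,-0.021],
  ],
  jaw=[255,255,255,255,255,255,255,255,255,255,255,255],
)

```text
clock: 6.3
tcp_pos: [0.5857, 0.0059, 0.233]
orientation: [3.131, -0.036, -0.065]
contact_force: [-4.2, -0.6, 5.7]
grip_width: 0.0002
```

```bash
python3 st.py -88 .13 .235
```

```text
t 6.3 p [0.5857 0.0059 0.233 ] tipz 0.06 rho 0.1294 phi -100.92 xang -1.34 tilt [-0.042 -0.009 -0.999] F [-4.22 -0.6   5.72] Ftool [-4.44  0.75 -5.53] w 0.0002 q [ 0.34  0.63 -0.61  1.86  0.47  0.85 -0.54]
  dp scaled total [ 0.242  0.018 -0.026] twist z deg(tool) -3.3431425971126885 scaled -0.027859521642605738
  tilt fix twist scaled [ 0.0047  0.0197 -0.    ]
```

Call:
apply_moves(
  dp=[
    [0.045,0.002,-0.005],
    [0.045,0.002,-0.005],
    [0.045,0.002,-0.005],
    [0.045,0.002,-0.005],
  ],
  twist=[
    [0.001,0.008,-0.01],
    [0.001,0.008,-0.01],
    [0.001,0.008,-0.01],
    [0.001,0.008,-0.01],
  ],
  jaw=[255,255,255,255],
)

```text
clock: 6.7
tcp_pos: [0.602, 0.0032, 0.2325]
orientation: [3.136, 0.099, 0.012]
contact_force: [-4.8, 0.8, 1.4]
grip_width: 0.0001
```

```bash
python3 st.py -86 .13 .235
```

```text
t 6.7 p [0.602  0.0032 0.2325] tipz 0.0595 rho 0.1301 phi -93.60 xang 3.61 tilt [ 0.008 -0.004 -1.   ] F [-4.81  0.8   1.44] Ftool [-4.74 -1.09 -1.48] w 0.0001 q [ 0.35  0.65 -0.62  1.83  0.51  0.82 -0.47]
  dp scaled total [ 0.144  0.008 -0.019] twist z deg(tool) -0.3925897118390367 scaled -0.0032715809319919724
  tilt fix twist scaled [ 0.0022 -0.0037  0.    ]
```

Call:
apply_moves(
  dp=[
    [0.025,0,-0.004],
    [0.025,0,-0.004],
  ],
  twist=[
    [0.001,0.001,-0.008],
    [0.001,0.001,-0.008],
  ],
  jaw=[255,255],
)

```text
clock: 6.9
tcp_pos: [0.6056, 0.0026, 0.2326]
orientation: [3.136, 0.153, 0.006]
contact_force: [-5.4, -1.2, 3.5]
grip_width: -0.0002
```

Call:
apply_moves(
  dp=[
    [0.025,0,-0.004],
    [0.025,0,-0.004],
  ],
  twist=[
    [0.001,0.001,-0.01],
    [0.001,0.001,-0.01],
  ],
  jaw=[255,255],
)

```text
clock: 7.1
tcp_pos: [0.6092, 0.002, 0.2327]
orientation: [3.134, 0.22, -0.001]
contact_force: [-5.6, -0.0, 3.6]
grip_width: 0.0
```

```bash
python3 st.py -82 .13 .235
```

```text
t 7.1 p [0.6092 0.002  0.2327] tipz 0.0597 rho 0.1310 phi -90.44 xang 8.02 tilt [-0.001 -0.    -1.   ] F [-5.6  -0.03  3.61] Ftool [-5.55 -0.75 -3.61] w 0.0 q [ 0.36  0.66 -0.64  1.81  0.52  0.84 -0.39]
  dp scaled total [ 0.16   0.004 -0.02 ] twist z deg(tool) 0.016629999622750802 scaled 0.00013858333018959
  tilt fix twist scaled [ 0.0001  0.0004 -0.    ]
```

Call:
apply_moves(
  dp=[
    [0.03,-0.004,-0.004],
    [0.03,-0.004,-0.004],
  ],
  twist=[
    [0,0.001,-0.008],
    [0,0.001,-0.008],
  ],
  jaw=[255,255],
)

```text
clock: 7.3
tcp_pos: [0.6138, 0.0025, 0.2327]
orientation: [3.127, 0.272, -0.008]
contact_force: [-5.5, -0.9, 3.3]
grip_width: 0.0002
```

Call:
apply_moves(
  dp=[
    [0.03,-0.004,-0.004],
    [0.03,-0.004,-0.004],
  ],
  twist=[
    [0,0.001,-0.008],
    [0,0.001,-0.008],
  ],
  jaw=[255,255],
)

```text
clock: 7.5
tcp_pos: [0.6185, 0.0031, 0.2327]
orientation: [3.12, 0.324, -0.016]
contact_force: [-5.6, -1.5, 3.5]
grip_width: -0.0001
```

```bash
python3 st.py -82 .13 .235
```

```text
t 7.5 p [0.6185 0.0031 0.2327] tipz 0.0597 rho 0.1302 phi -86.34 xang 11.87 tilt [-0.009 -0.006 -1.   ] F [-5.63 -1.48  3.49] Ftool [-5.85  0.3  -3.43] w -0.0001 q [ 0.36  0.68 -0.65  1.79  0.53  0.87 -0.33]
  dp scaled total [ 0.082  0.007 -0.02 ] twist z deg(tool) 3.866225302136229 scaled 0.032218544184468574
  tilt fix twist scaled [ 0.0019  0.005  -0.    ]
```

Call:
apply_moves(
  dp=[
    [0.03,0.002,-0.004],
    [0.03,0.002,-0.004],
  ],
  twist=[
    [0.001,0.004,-0.003],
    [0.001,0.003,-0.003],
  ],
  jaw=[255,255],
)

```text
clock: 7.7
tcp_pos: [0.6233, 0.0032, 0.2327]
orientation: [3.122, 0.345, -0.007]
contact_force: [-6.1, -0.3, 3.6]
grip_width: -0.0001
```

Call:
apply_moves(
  dp=[
    [0.03,0.002,-0.004],
    [0.03,0.002,-0.004],
  ],
  twist=[
    [0,0.002,-0.005],
    [0,0.002,-0.005],
  ],
  jaw=[255,255],
)

```text
clock: 7.9
tcp_pos: [0.6279, 0.0038, 0.2327]
orientation: [3.118, 0.378, -0.008]
contact_force: [-6.2, -0.1, 3.4]
grip_width: 0.0
```

```bash
python3 st.py -78 .13 .235; python3 - <<'E'
from bench import r
from h import *
f=r.grab_frame("scene");crop(f,270,180,130,180,3.3,"pics/s4.png")
E
```

```text
t 7.9 p [0.6279 0.0038 0.2327] tipz 0.0597 rho 0.1304 phi -82.22 xang 13.82 tilt [-0.005 -0.001 -1.   ] F [-6.19 -0.11  3.41] Ftool [-6.05 -1.37 -3.38] w 0.0 q [ 0.36  0.7  -0.66  1.76  0.54  0.88 -0.3 ]
  dp scaled total [ 0.08   0.002 -0.02 ] twist z deg(tool) 1.8208823438236834 scaled 0.015174019531864029
  tilt fix twist scaled [-0.      0.0024  0.    ]
```

View pics/s4.png

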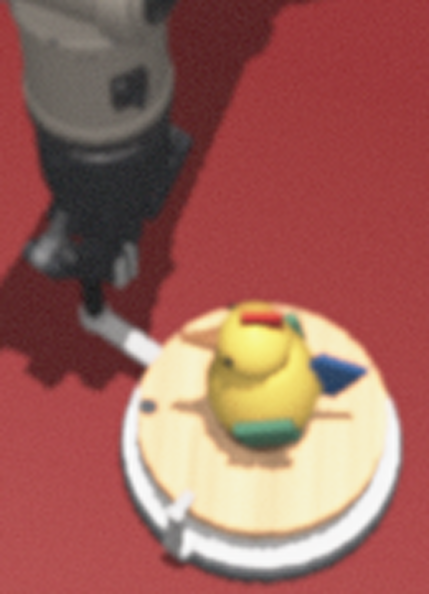

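```bash
cat >> h.py <<'E'
C=np.array([.6102,.133])
def ang(f,u,v,z):
    X=ray(f,u,v,z);d=X[:2]-C;return X.round(4),np.hypot(*d).round(4),np.degrees(np.arctan2(d[1],d[0])).round(1)
E
python3 - <<'E'
from h import *
f=np.load("scene0.npz")
print(ang(f,270+148.5/3.3-.5,180+408/3.3-.5,.058), "lever end",ang(f,270+95/3.3,180+300/3.3,.07))
print("ptr",ang(f,270+188/3.3-.5,180+497/3.3-.5,.072))
E
```

```text
(array([0.6633, 0.0919, 0.058 ]), np.float64(0.0671), np.float64(-37.7)) lever end (array([0.6513, 0.0198, 0.07  ]), np.float64(0.1204), np.float64(-70.0))
ptr (array([0.6806, 0.1576, 0.072 ]), np.float64(0.0746), np.float64(19.3))
```

Call:
apply_moves(
  dp=[
    [0.03,0.002,-0.004],
    [0.03,0.002,-0.004],
    [0.03,0.002,-0.004],
    [0.03,0.002,-0.004],
    [0.03,0.002,-0.004],
  ],
  twist=[
    [0,0.003,-0.006],
    [0,0.003,-0.006],
    [0,0.002,-0.006],
    [0,0.002,-0.006],
    [0,0.002,-0.006],
  ],
  jaw=[255,255,255,255,255],
)

```text
clock: 8.45
tcp_pos: [0.6392, 0.0062, 0.2327]
orientation: [-3.104, -0.48, 0.004]
contact_force: [-6.2, -1.0, 4.8]
grip_width: 0.0
```

Call:
apply_moves(
  dp=[
    [0.025,0.002,-0.004],
    [0.025,0.002,-0.004],
  ],
  twist=[
    [0,0.002,-0.006],
    [0,0.002,-0.006],
  ],
  jaw=[255,255],
)

```text
clock: 8.65
tcp_pos: [0.6425, 0.0069, 0.2327]
orientation: [-3.097, -0.52, 0.006]
contact_force: [-6.3, -0.3, 3.7]
grip_width: 0.0
```

```bash
python3 st.py -72 .13 .235
```

```text
t 8.65 p [0.6425 0.0069 0.2327] tipz 0.0597 rho 0.1302 phi -75.64 xang 19.06 tilt [-0.004  0.    -1.   ] F [-6.28 -0.26  3.7 ] Ftool [-6.04 -1.81 -3.67] w 0.0 q [ 0.37  0.72 -0.68  1.73  0.55  0.9  -0.21]
  dp scaled total [ 0.069  0.002 -0.02 ] twist z deg(tool) 1.055457686771888 scaled 0.008795480723099066
  tilt fix twist scaled [-0.0007  0.0017  0.    ]
```

Call:
apply_moves(
  dp=[
    [0.025,0.001,-0.004],
    [0.025,0.001,-0.004],
  ],
  twist=[
    [0,0.002,-0.006],
    [0,0.002,-0.006],
  ],
  jaw=[255,255],
)

```text
clock: 8.85
tcp_pos: [0.6457, 0.0077, 0.2327]
orientation: [-3.09, -0.559, 0.008]
contact_force: [-6.0, -1.1, 4.2]
grip_width: 0.0002
```

Call:
apply_moves(
  dp=[
    [0.025,0.001,-0.004],
  ],
  twist=[
    [0,0.002,-0.006],
  ],
  jaw=[255],
)

```text
clock: 8.95
tcp_pos: [0.6472, 0.0081, 0.2327]
orientation: [-3.087, -0.579, 0.009]
contact_force: [-6.3, -1.4, 3.9]
grip_width: 0.0001
```

Call:
apply_moves(
  dp=[
    [0.025,0.001,-0.004],
  ],
  twist=[
    [0,0.002,-0.006],
  ],
  jaw=[255],
)

```text
clock: 9.05
tcp_pos: [0.6488, 0.0086, 0.2327]
orientation: [-3.083, -0.599, 0.01]
contact_force: [-7.2, -1.7, 3.7]
grip_width: -0.0003
```

```bash
python3 st.py -69 .13 .235
```

```text
t 9.05 p [0.6488 0.0086 0.2327] tipz 0.0597 rho 0.1303 phi -72.76 xang 21.99 tilt [-0.006  0.    -1.   ] F [-7.15 -1.67  3.65] Ftool [-7.28 -1.14 -3.61] w -0.0003 q [ 0.37  0.73 -0.69  1.71  0.56  0.91 -0.17]
  dp scaled total [ 0.071  0.001 -0.02 ] twist z deg(tool) 0.9934245883157757 scaled 0.008278538235964798
  tilt fix twist scaled [-0.0011  0.0028  0.    ]
```

Force is starting to rise, so I'll continue one row at a time.

Call:
apply_moves(
  dp=[
    [0.02,0.001,-0.004],
  ],
  twist=[
    [0,0.002,-0.005],
  ],
  jaw=[255],
)

```text
clock: 9.15
tcp_pos: [0.6498, 0.0088, 0.2327]
orientation: [-3.079, -0.615, 0.011]
contact_force: [-7.6, -1.0, 4.1]
grip_width: -0.0001
```

Call:
apply_moves(
  dp=[
    [0.02,0.001,-0.004],
  ],
  twist=[
    [0,0.002,-0.005],
  ],
  jaw=[255],
)

```text
clock: 9.25
tcp_pos: [0.6508, 0.009, 0.2327]
orientation: [-3.076, -0.632, 0.012]
contact_force: [-6.5, -0.5, 4.5]
grip_width: -0.0005
```

Call:
apply_moves(
  dp=[
    [0.02,0.001,-0.004],
  ],
  twist=[
    [0,0.002,-0.005],
  ],
  jaw=[255],
)

```text
clock: 9.35
tcp_pos: [0.6518, 0.0093, 0.2327]
orientation: [-3.072, -0.648, 0.013]
contact_force: [-6.3, -0.9, 4.3]
grip_width: -0.0002
```

```bash
python3 st.py -69 .13 .235
```

```text
t 9.35 p [0.6518 0.0093 0.2327] tipz 0.0597 rho 0.1305 phi -71.41 xang 23.81 tilt [-0.008  0.    -1.   ] F [-6.29 -0.88  4.26] Ftool [-6.14 -1.74 -4.21] w -0.0002 q [ 0.37  0.74 -0.69  1.7   0.57  0.92 -0.14]
  dp scaled total [ 0.046 -0.001 -0.019] twist z deg(tool) 2.8086884011258064 scaled 0.023405736676048387
  tilt fix twist scaled [-0.0016  0.0036  0.    ]
```

Call:
apply_moves(
  dp=[
    [0.025,0.001,-0.004],
    [0.025,0.001,-0.004],
  ],
  twist=[
    [0,0.003,-0.003],
    [0,0.003,-0.003],
  ],
  jaw=[255,255],
)

```text
clock: 9.55
tcp_pos: [0.6546, 0.0103, 0.2326]
orientation: [-3.067, -0.667, 0.009]
contact_force: [-8.1, -2.0, 5.0]
grip_width: 0.0001
```

Call:
apply_moves(
  dp=[
    [0.025,0.001,-0.004],
  ],
  twist=[
    [0,0.002,-0.004],
  ],
  jaw=[255],
)

```text
clock: 9.65
tcp_pos: [0.6558, 0.0106, 0.2326]
orientation: [-3.064, -0.679, 0.012]
contact_force: [-9.6, -1.8, 7.0]
grip_width: 0.0001
```

Call:
apply_moves(
  dp=[
    [0.025,0.001,-0.004],
  ],
  twist=[
    [0,0.002,-0.004],
  ],
  jaw=[255],
)

```text
clock: 9.75
tcp_pos: [0.6568, 0.0109, 0.2326]
orientation: [-3.062, -0.692, 0.017]
contact_force: [-9.9, -2.1, 7.6]
grip_width: -0.0001
```

```bash
python3 st.py -66 .13 .235;  python3 - <<'E'
from bench import r
from h import *
f=r.grab_frame("scene");crop(f,270,180,130,180,3.3,"pics/s5.png")
E
```

```text
t 9.75 p [0.6568 0.0109 0.2326] tipz 0.0596 rho 0.1307 phi -69.12 xang 25.47 tilt [-0.011  0.    -1.   ] F [-9.93 -2.14  7.59] Ftool [-9.96 -2.37 -7.48] w -0.0001 q [ 0.37  0.75 -0.7   1.69  0.57  0.93 -0.11]
  dp scaled total [ 0.059 -0.003 -0.021] twist z deg(tool) 1.4668703152459273 scaled 0.01222391929371606
  tilt fix twist scaled [-0.0024  0.0046  0.    ]
```

View pics/s5.png

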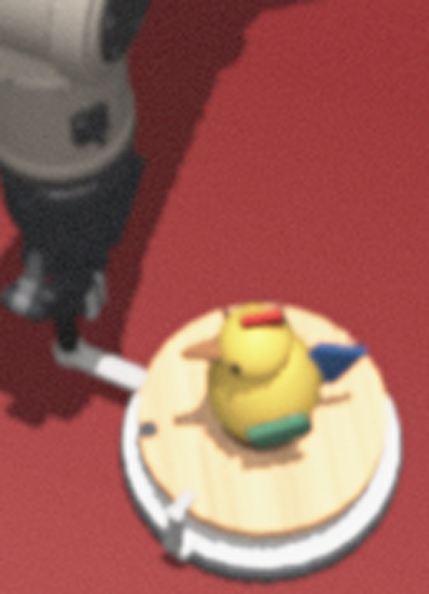

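Call:
apply_moves(
  dp=[
    [0.025,0.001,-0.004],
  ],
  twist=[
    [0,0.003,-0.003],
  ],
  jaw=[255],
)

```text
clock: 9.9
tcp_pos: [0.6576, 0.0112, 0.2326]
orientation: [-3.059, -0.701, 0.019]
contact_force: [-10.1, -3.1, 7.9]
grip_width: -0.0002
```

Call:
apply_moves(
  dp=[
    [0.025,0.001,-0.004],
  ],
  twist=[
    [0,0.003,-0.003],
  ],
  jaw=[255],
)

```text
clock: 10.0
tcp_pos: [0.6582, 0.0113, 0.2326]
orientation: [-3.057, -0.71, 0.022]
contact_force: [-11.3, -3.3, 8.9]
grip_width: -0.0002
```

```bash
python3 st.py -66 .13 .235;  python3 - <<'E'
from bench import r
from h import *
f=r.grab_frame("scene");crop(f,290,270,60,80,7,"pics/s6.png")
E
```

```text
t 10.0 p [0.6582 0.0113 0.2326] tipz 0.0596 rho 0.1308 phi -68.46 xang 26.16 tilt [-0.014 -0.    -1.   ] F [-11.34  -3.29   8.91] Ftool [-11.74  -2.1   -8.75] w -0.0002 q [ 0.37  0.75 -0.7   1.68  0.57  0.94 -0.1 ]
  dp scaled total [ 0.047 -0.004 -0.021] twist z deg(tool) 2.1633770749720895 scaled 0.01802814229143408
  tilt fix twist scaled [-0.0028  0.0061  0.    ]
```

View pics/s6.png

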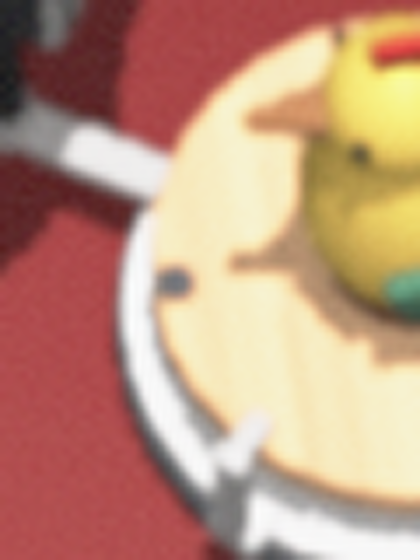

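Call:
apply_moves(
  dp=[
    [0.03,0.001,-0.01],
  ],
  twist=[
    [-0.001,0.007,-0.002],
  ],
  jaw=[255],
)

```text
clock: 10.15
tcp_pos: [0.6587, 0.0117, 0.2327]
orientation: [-3.056, -0.717, 0.015]
contact_force: [-14.2, -3.6, 6.2]
grip_width: -0.0002
```

Call:
apply_moves(
  dp=[
    [0.03,0.001,-0.01],
  ],
  twist=[
    [-0.001,0.007,-0.002],
  ],
  jaw=[255],
)

```text
clock: 10.25
tcp_pos: [0.6588, 0.0118, 0.2325]
orientation: [-3.055, -0.722, 0.009]
contact_force: [-16.1, -4.3, 7.7]
grip_width: -0.0004
```

```bash
python3 st.py -66 .13 .235;  python3 - <<'E'
from bench import r
from h import *
f=r.grab_frame("scene")
print("stud",ang(f,290+174.5/7-.5,270+283.5/7-.5,.058))
print("ptr",ang(f,290+262/7-.5,270+420/7-.5,.072))
f=r.grab_frame("top");crop(f,235,185,80,80,7,"pics/t6.png")
E
```

```text
t 10.25 p [0.6588 0.0118 0.2325] tipz 0.0595 rho 0.1305 phi -68.14 xang 26.61 tilt [-0.006  0.001 -1.   ] F [-16.06  -4.34   7.7 ] Ftool [-16.34  -3.34  -7.6 ] w -0.0004 q [ 0.37  0.75 -0.7   1.68  0.58  0.93 -0.09]
  dp scaled total [ 0.041 -0.002 -0.021] twist z deg(tool) 2.605674773442189 scaled 0.021713956445351575
  tilt fix twist scaled [-0.0018  0.0025  0.    ]
stud (array([0.6718, 0.1041, 0.058 ]), np.float64(0.068), np.float64(-25.1))
ptr (array([0.6792, 0.1571, 0.072 ]), np.float64(0.0731), np.float64(19.2))
```

View pics/t6.png

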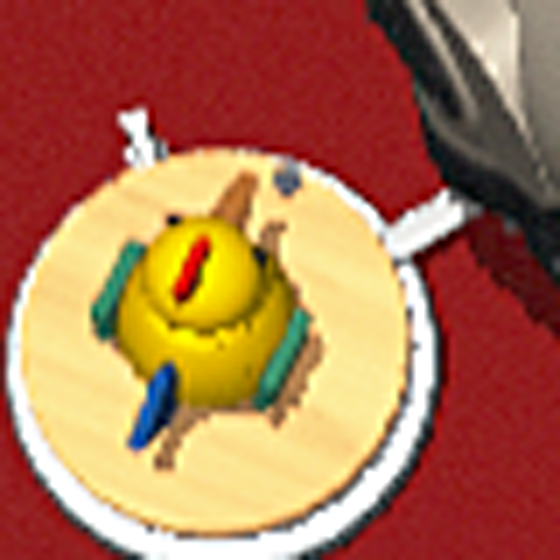

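Call:
apply_moves(
  dp=[
    [0.03,0.001,-0.004],
  ],
  twist=[
    [-0.001,0.004,-0.001],
  ],
  jaw=[255],
)

```text
clock: 10.45
tcp_pos: [0.659, 0.0121, 0.2322]
orientation: [-3.056, -0.725, 0.012]
contact_force: [-14.9, -4.6, 11.0]
grip_width: 0.0001
```

Call:
apply_moves(
  dp=[
    [-0.05,0,-0.01],
    [-0.075,-0.003,0],
    [-0.075,-0.003,0],
    [-0.075,-0.003,0],
    [-0.075,-0.003,0],
    [-0.075,-0.003,0],
    [-0.075,-0.003,0],
    [-0.075,-0.003,0],
    [-0.075,-0.003,0],
    [-0.075,-0.003,0],
  ],
  twist=[
    [0,0,0.05],
    [0,0,0.033],
    [0,0,0.033],
    [0,0,0.033],
    [0,0,0.033],
    [0,0,0.033],
    [0,0,0.033],
    [0,0,0.033],
    [0,0,0.033],
    [0,0,0.033],
  ],
  jaw=[255,255,255,255,255,255,255,255,255,255],
)

```text
clock: 11.45
tcp_pos: [0.5616, 0.009, 0.232]
orientation: [3.105, -0.45, -0.057]
contact_force: [-3.1, 2.2, 0.1]
grip_width: 0.0002
```

```bash
python3 st.py -146 .13 .235
```

```text
t 11.45 p [0.5616 0.009  0.232 ] tipz 0.059 rho 0.1332 phi -111.41 xang -16.49 tilt [-0.037  0.001 -0.999] F [-3.09  2.24  0.08] Ftool [-3.59 -1.27  0.04] w 0.0002 q [ 0.31  0.59 -0.56  1.92  0.42  0.79 -0.78]
  dp scaled total [-0.595 -0.27  -0.006] twist z deg(tool) 39.50994381361693 scaled 0.32924953178014105
  tilt fix twist scaled [ 0.0043  0.017  -0.    ]
```

Call:
apply_moves(
  dp=[
    [-0.075,-0.006,0],
    [-0.075,-0.006,0],
    [-0.075,-0.006,0],
    [-0.075,-0.006,0],
    [-0.075,-0.006,0],
    [-0.075,-0.006,0],
    [-0.075,-0.006,0],
    [-0.07,-0.006,0],
    [-0.02,0,0],
    [0,0,0],
  ],
  twist=[
    [0,0.004,0.037],
    [0,0.004,0.037],
    [0,0.003,0.037],
    [0,0.003,0.037],
    [0,0.002,0.037],
    [0,0.002,0.037],
    [0,0.002,0.037],
    [0,0.002,0.037],
    [0,0.002,0.02],
    [0,0,0],
  ],
  jaw=[255,255,255,255,255,255,255,255,255,255],
)

```text
clock: 12.45
tcp_pos: [0.4987, 0.0584, 0.2329]
orientation: [2.759, -1.462, 0.017]
contact_force: [0.1, -1.4, -0.1]
grip_width: -0.0001
```

```bash
python3 st.py -146 .13 .235;  python3 - <<'E'
from bench import r
from h import *
f=r.grab_frame("scene");crop(f,280,180,130,180,3.3,"pics/s7.png")
E
```

```text
t 12.45 p [0.4987 0.0584 0.2329] tipz 0.0599 rho 0.1342 phi -146.23 xang -55.84 tilt [ 0.001 -0.022 -1.   ] F [ 0.1  -1.41 -0.08] Ftool [1.23 0.71 0.11] w -0.0001 q [ 0.07  0.47 -0.39  2.08  0.32  0.65 -1.52]
  dp scaled total [ 0.005 -0.035 -0.018] twist z deg(tool) 0.16338292090907203 scaled 0.0013615243409089335
  tilt fix twist scaled [ 0.0055 -0.0087  0.    ]
```

View pics/s7.png

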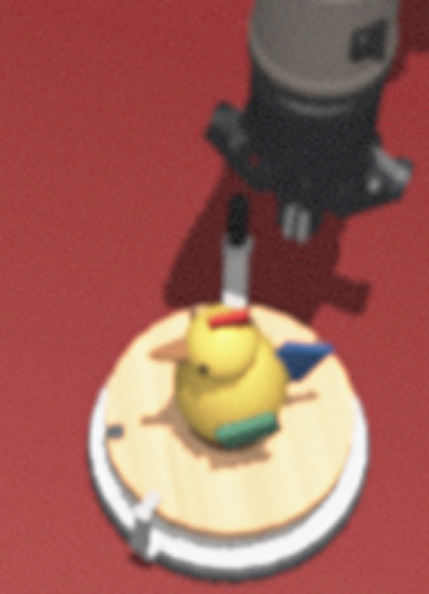

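Call:
apply_moves(
  dp=[
    [0.02,-0.03,-0.01],
    [0.057,-0.002,0],
    [0.057,-0.002,0],
    [0.057,-0.002,0],
    [0.057,-0.002,0],
    [0.057,-0.002,0],
    [0.057,-0.002,0],
    [0.057,-0.002,0],
    [0.057,-0.002,0],
    [0.057,-0.002,0],
    [0.057,-0.002,0],
    [0.057,-0.002,0],
  ],
  twist=[
    [0.005,-0.008,0],
    [0,0,-0.022],
    [0,0,-0.022],
    [0,0.001,-0.022],
    [0,0.001,-0.022],
    [0,0.001,-0.022],
    [0,0.001,-0.022],
    [0,0.001,-0.022],
    [0,0.001,-0.022],
    [0,0.001,-0.022],
    [0,0.001,-0.022],
    [0,0.001,-0.022],
  ],
  jaw=[255,255,255,255,255,255,255,255,255,255,255,255],
)

```text
clock: 13.7
tcp_pos: [0.5639, 0.0108, 0.2344]
orientation: [-3.057, 0.677, -0.009]
contact_force: [-4.2, 5.3, 3.0]
grip_width: -0.0001
```

```bash
python3 st.py -80 .13 .233
```

```text
t 13.7 p [0.5639 0.0108 0.2344] tipz 0.0614 rho 0.1307 phi -110.75 xang -24.98 tilt [ 0.008  0.009 -1.   ] F [-4.25  5.26  3.04] Ftool [-6.06 -3.01 -3.02] w -0.0001 q [ 0.28  0.57 -0.53  1.93  0.4   0.74 -0.91]
  dp scaled total [ 0.541 -0.198  0.016] twist z deg(tool) -34.98425418339738 scaled -0.2915354515283115
  tilt fix twist scaled [-0.0057 -0.0017  0.    ]
```

Call:
apply_moves(
  dp=[
    [0.057,-0.002,0.005],
    [0.057,-0.002,0],
    [0.057,-0.002,0],
    [0.057,-0.002,0],
    [0.057,-0.002,0],
    [0.057,-0.002,0],
    [0.057,-0.002,0],
    [0.057,-0.002,0],
    [0.057,-0.002,0],
  ],
  twist=[
    [-0.005,0,-0.028],
    [0,0.001,-0.028],
    [0,0.001,-0.028],
    [0,0.002,-0.028],
    [0,0.002,-0.028],
    [0,0.002,-0.028],
    [0,0.002,-0.028],
    [0,0.002,-0.028],
    [0,0.002,-0.028],
  ],
  jaw=[255,255,255,255,255,255,255,255,255],
)

```text
clock: 14.6
tcp_pos: [0.6204, 0.001, 0.2335]
orientation: [-3.126, -0.187, -0.013]
contact_force: [-6.8, 1.2, 5.0]
grip_width: 0.0
```

```bash
python3 st.py -73 .13 .233
```

```text
t 14.6 p [0.6204 0.001  0.2335] tipz 0.0605 rho 0.1324 phi -85.59 xang 6.86 tilt [ 0.008  0.01  -1.   ] F [-6.76  1.21  5.01] Ftool [-6.52 -2.05 -5.05] w 0.0 q [ 0.36  0.68 -0.64  1.79  0.51  0.84 -0.4 ]
  dp scaled total [ 0.238 -0.036  0.007] twist z deg(tool) -10.144079026612275 scaled -0.08453399188843562
  tilt fix twist scaled [-0.0043 -0.0043  0.    ]
```

Call:
apply_moves(
  dp=[
    [0.035,-0.005,0],
    [0.035,-0.005,0],
    [0.035,-0.005,0],
    [0.035,-0.005,0],
    [0.035,-0.005,0],
    [0.035,-0.005,0],
    [0.035,-0.005,0],
    [0.03,-0.003,0],
  ],
  twist=[
    [-0.004,-0.002,-0.011],
    [0,0.001,-0.011],
    [0,0.002,-0.011],
    [0,0.002,-0.011],
    [0,0.002,-0.011],
    [0,0.002,-0.011],
    [0,0.002,-0.011],
    [0,0.002,-0.011],
  ],
  jaw=[255,255,255,255,255,255,255,255],
)

```text
clock: 15.4
tcp_pos: [0.6465, 0.0049, 0.232]
orientation: [-3.094, -0.486, -0.005]
contact_force: [-6.2, -0.4, 4.1]
grip_width: -0.0
```

```bash
python3 st.py -70 .13 .233
```

```text
t 15.4 p [0.6465 0.0049 0.232 ] tipz 0.059 rho 0.1331 phi -74.17 xang 17.86 tilt [ 0.001  0.01  -1.   ] F [-6.23 -0.42  4.06] Ftool [-6.04 -1.55 -4.07] w -0.0 q [ 0.37  0.73 -0.68  1.72  0.55  0.89 -0.22]
  dp scaled total [ 0.08  -0.026 -0.008] twist z deg(tool) -2.1431242610530603 scaled -0.017859368842108835
  tilt fix twist scaled [-0.0045 -0.0022  0.    ]
```

Call:
apply_moves(
  dp=[
    [0.025,-0.005,-0.004],
    [0.025,-0.005,-0.004],
    [0.025,-0.005,-0.004],
  ],
  twist=[
    [-0.003,0.001,-0.006],
    [-0.002,0.002,-0.006],
    [0,0.002,-0.006],
  ],
  jaw=[255,255,255],
)

```text
clock: 15.7
tcp_pos: [0.6514, 0.0072, 0.232]
orientation: [-3.088, -0.548, -0.002]
contact_force: [-6.6, -2.5, 3.8]
grip_width: 0.0002
```

Call:
apply_moves(
  dp=[
    [0.025,-0.003,-0.004],
    [0.025,-0.003,-0.004],
  ],
  twist=[
    [-0.001,0.003,-0.005],
    [0,0.003,-0.005],
  ],
  jaw=[255,255],
)

```text
clock: 15.9
tcp_pos: [0.6544, 0.008, 0.2319]
orientation: [-3.08, -0.582, -0.007]
contact_force: [-9.4, -2.1, 6.1]
grip_width: -0.0001
```

Call:
apply_moves(
  dp=[
    [0.025,-0.003,-0.004],
  ],
  twist=[
    [0,0.003,-0.005],
  ],
  jaw=[255],
)

```text
clock: 16.0
tcp_pos: [0.6555, 0.0081, 0.2318]
orientation: [-3.076, -0.598, -0.006]
contact_force: [-11.0, -1.3, 7.8]
grip_width: -0.0001
```

```bash
python3 st.py -68 .13 .233
```

```text
t 16.0 p [0.6555 0.0081 0.2318] tipz 0.0588 rho 0.1329 phi -70.06 xang 22.00 tilt [ 0.002  0.009 -1.   ] F [-10.97  -1.3    7.78] Ftool [-10.61  -2.96  -7.82] w -0.0001 q [ 0.37  0.74 -0.69  1.69  0.57  0.91 -0.16]
  dp scaled total [ 0.04  -0.024 -0.01 ] twist z deg(tool) -0.0023157014272214838 scaled -1.9297511893512365e-05
  tilt fix twist scaled [-0.0035 -0.0027  0.    ]
```

At the stop, 10.6 N total so far. I'll press on gently toward about 18 N total.

Call:
apply_moves(
  dp=[
    [0.03,-0.002,-0.006],
  ],
  twist=[
    [-0.002,0.004,-0.003],
  ],
  jaw=[255],
)

```text
clock: 16.1
tcp_pos: [0.6566, 0.0086, 0.2317]
orientation: [-3.075, -0.608, -0.008]
contact_force: [-13.6, -1.0, 8.4]
grip_width: -0.0
```

Call:
apply_moves(
  dp=[
    [0.03,-0.002,-0.006],
  ],
  twist=[
    [-0.001,0.005,-0.002],
  ],
  jaw=[255],
)

```text
clock: 16.2
tcp_pos: [0.6573, 0.0091, 0.2317]
orientation: [-3.074, -0.615, -0.01]
contact_force: [-15.8, -2.9, 10.7]
grip_width: 0.0001
```

Call:
apply_moves(
  dp=[
    [0.03,-0.002,-0.006],
  ],
  twist=[
    [-0.001,0.005,-0.002],
  ],
  jaw=[255],
)

```text
clock: 16.3
tcp_pos: [0.6578, 0.0092, 0.2316]
orientation: [-3.072, -0.622, -0.01]
contact_force: [-17.1, -3.6, 11.2]
grip_width: -0.0002
```

```bash
python3 st.py -68 .13 .233;  python3 - <<'E'
from bench import r
from h import *
f=r.grab_frame("scene");crop(f,290,270,80,80,7,"pics/s8.png")
f=r.grab_frame("top");crop(f,235,185,80,80,7,"pics/t8.png")
E
```

```text
t 16.3 p [0.6578 0.0092 0.2316] tipz 0.0586 rho 0.1326 phi -68.96 xang 22.88 tilt [ 0.005  0.008 -1.   ] F [-17.11  -3.64  11.18] Ftool [-17.09  -3.36 -11.3 ] w -0.0002 q [ 0.37  0.75 -0.69  1.69  0.57  0.91 -0.15]
  dp scaled total [ 0.019 -0.021 -0.011] twist z deg(tool) 0.8756516987536713 scaled 0.007297097489613927
  tilt fix twist scaled [-0.0027 -0.0038  0.    ]
```

View pics/s8.png

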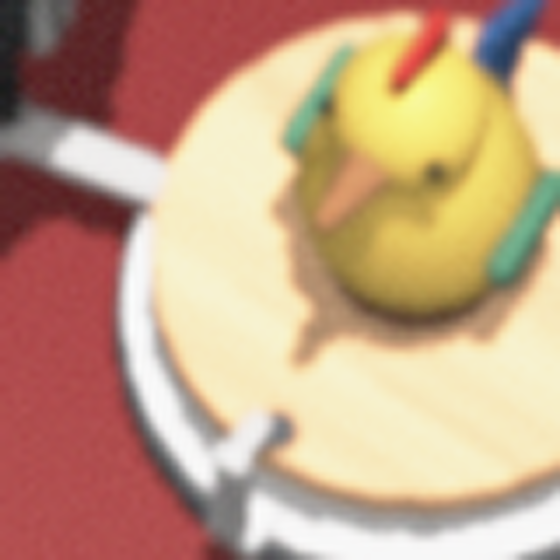

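View pics/t8.png

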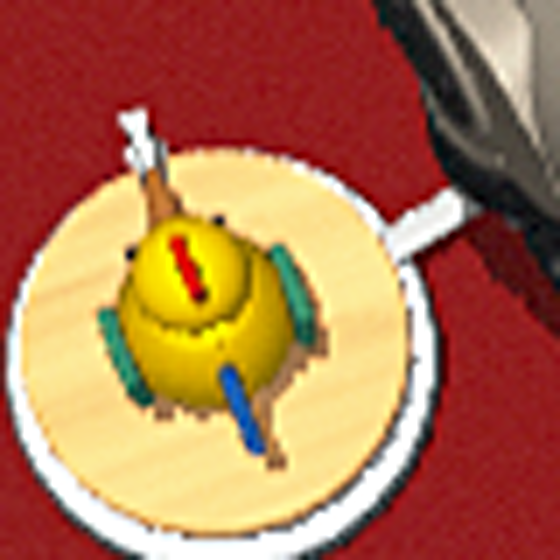

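```bash
python3 - <<'E'
from h import *
f=np.load("scene0.npz")
for x,y in((282,430),(276,428)): print("stud",ang(f,290+x/7-.5,270+y/7-.5,.058))
for a in (15,17,19,21):
    t=np.radians(a);X=C+.068*np.array([np.cos(t),np.sin(t)])
    q=lambda p:((p+.5-[290,270])*7).round(1)
    print(a,"stud px",q(proj(f,[*X,.058])),"tip px",q(proj(f,[*X,.072])))
E
```

```text
stud (array([0.673 , 0.1574, 0.058 ]), np.float64(0.0674), np.float64(21.2))
stud (array([0.674, 0.156, 0.058]), np.float64(0.0678), np.float64(19.8))
15 stud px [258.9 416.9] tip px [258.1 395.4]
17 stud px [265.7 421.9] tip px [265.  400.5]
19 stud px [272.7 426.7] tip px [272.1 405.3]
21 stud px [279.9 431.2] tip px [279.3 409.8]
```

Stud reads about 19.8° against the pointer at about 19.2°: aligned within the measuring error. Now I'll let the lever spring back.

Call:
apply_moves(
  dp=[
    [-0.05,-0.01,-0.01],
    [-0.075,-0.005,0],
    [-0.075,-0.003,0],
    [-0.075,-0.003,0],
    [-0.075,-0.003,0],
    [-0.075,-0.003,0],
    [-0.075,-0.003,0],
    [-0.075,-0.003,0],
    [-0.075,-0.003,0],
    [-0.075,-0.003,0],
  ],
  twist=[
    [0,0,0.04],
    [0,0,0.034],
    [0,0.001,0.034],
    [0,0.001,0.034],
    [0,0.001,0.034],
    [0,0.001,0.034],
    [0,0.001,0.034],
    [0,0.001,0.034],
    [0,0.001,0.034],
    [0,0.001,0.034],
  ],
  jaw=[255,255,255,255,255,255,255,255,255,255],
)

```text
clock: 17.4
tcp_pos: [0.5643, 0.0051, 0.2308]
orientation: [-3.072, 0.548, 0.01]
contact_force: [-1.6, 2.3, 0.6]
grip_width: -0.0001
```

```bash
python3 st.py -148 .13 .235
```

```text
t 17.4 p [0.5643 0.0051 0.2308] tipz 0.0578 rho 0.1359 phi -109.73 xang -20.22 tilt [-0.002  0.022 -1.   ] F [-1.55  2.26  0.62] Ftool [-2.25 -1.6  -0.57] w -0.0001 q [ 0.31  0.59 -0.55  1.93  0.41  0.74 -0.82]
  dp scaled total [-0.674 -0.277 -0.023] twist z deg(tool) 37.784008379496385 scaled 0.3148667364958032
  tilt fix twist scaled [-0.0093  0.0046  0.    ]
```

Call:
apply_moves(
  dp=[
    [-0.075,-0.009,0],
    [-0.075,-0.009,0],
    [-0.075,-0.007,0],
    [-0.075,-0.007,0],
    [-0.075,-0.007,0],
    [-0.075,-0.006,0],
    [-0.075,-0.006,0],
    [-0.075,-0.006,0],
    [-0.05,0,0],
    [0,0,0],
    [0,0,0],
  ],
  twist=[
    [-0.003,0.001,0.037],
    [-0.003,0.001,0.037],
    [-0.003,0.001,0.037],
    [0,0.001,0.037],
    [0,0.001,0.037],
    [0,0.001,0.037],
    [0,0.001,0.037],
    [0,0.001,0.037],
    [0,0.001,0.02],
    [0,0,0],
    [0,0,0],
  ],
  jaw=[255,255,255,255,255,255,255,255,255,255,255],
)

```text
clock: 18.5
tcp_pos: [0.5063, 0.0566, 0.2312]
orientation: [-2.724, 1.559, 0.011]
contact_force: [-0.7, -0.9, 0.9]
grip_width: -0.0002
```

```bash
python3 st.py -148 .13 .4;  python3 - <<'E'
from bench import r
from h import *
f=r.grab_frame("scene");crop(f,280,180,130,180,3.3,"pics/s9.png")
E
```

```text
t 18.5 p [0.5063 0.0566 0.2312] tipz 0.0582 rho 0.1290 phi -143.67 xang -59.57 tilt [-0.005  0.006 -1.   ] F [-0.74 -0.89  0.93] Ftool [ 0.39  1.09 -0.94] w -0.0002 q [ 0.09  0.48 -0.39  2.06  0.29  0.65 -1.54]
  dp scaled total [-0.091  0.015 -1.406] twist z deg(tool) -1.5683500876563699 scaled -0.013069584063803081
  tilt fix twist scaled [ 0.0005  0.0035 -0.    ]
```

View pics/s9.png

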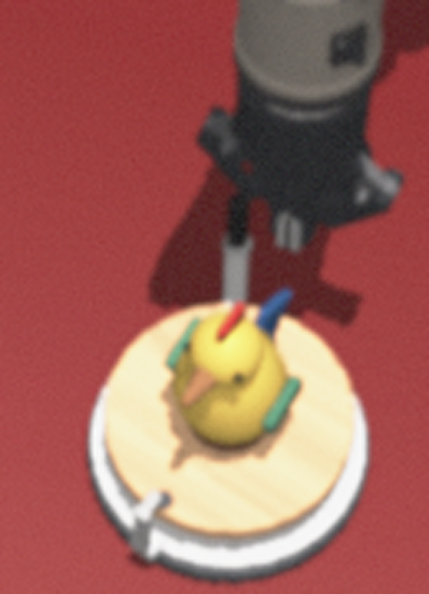

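Call:
apply_moves(
  dp=[
    [-0.09,0,0],
    [-0.09,0,0],
    [0,0,-0.2],
    [0,0,-0.3],
    [0,0,-0.3],
    [0,0,-0.3],
    [0,0,-0.3],
    [0,0,0],
    [0,0,0],
  ],
  twist=[
    [0,0,0],
    [0,0,0],
    [0,0,0],
    [0,0,0],
    [0,0,0],
    [0,0,0],
    [0,0,0],
    [0,0,0],
    [0,0,0],
  ],
  jaw=[255,255,255,255,255,255,255,255,255],
)

```text
clock: 19.45
tcp_pos: [0.4926, 0.0798, 0.4044]
orientation: [-2.731, 1.549, 0.018]
contact_force: [-0.8, 0.4, -0.6]
grip_width: 0.0002
```

```bash
python3 st.py;  python3 - <<'E'
from bench import r
from h import *
f=r.grab_frame("scene");crop(f,290,220,100,130,4.5,"pics/s10.png");cv2.imwrite("pics/s10f.png",f["color"][:,:,::-1])
print("post0",proj(f,[.5286,.0305,.087]))
f=r.grab_frame("top");crop(f,205,180,120,100,6,"pics/t10.png")
E
```

```text
t 19.45 p [0.4926 0.0798 0.4044] tipz 0.2314 rho 0.1291 phi -155.67 xang -59.11 tilt [-0.009  0.007 -1.   ] F [-0.81  0.36 -0.57] Ftool [-0.72  0.5   0.58] w 0.0002 q [ 0.14  0.23 -0.49  1.94  0.11  1.01 -1.43]
  tilt fix twist scaled [ 0.0019  0.0051 -0.    ]
post0 [351.64271616 239.80751011]
```

View pics/s10.png

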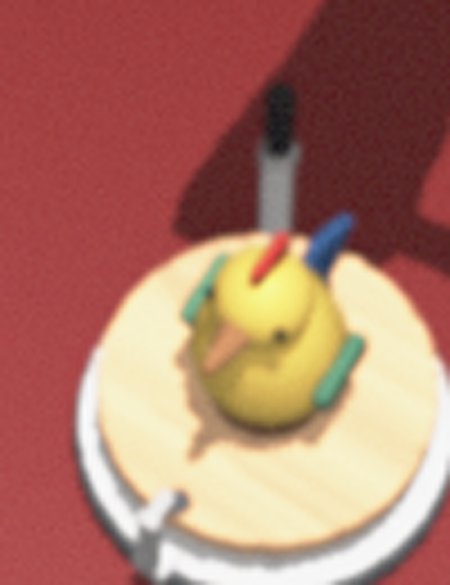

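View pics/t10.png

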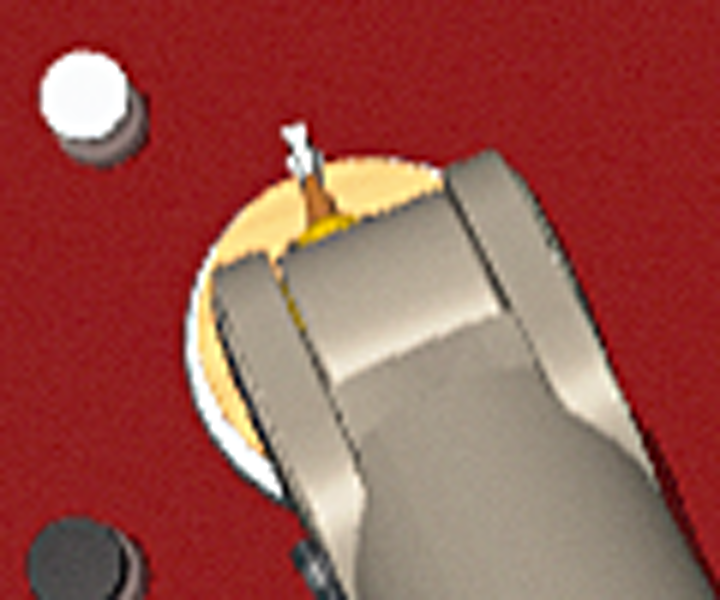

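View pics/s10f.png

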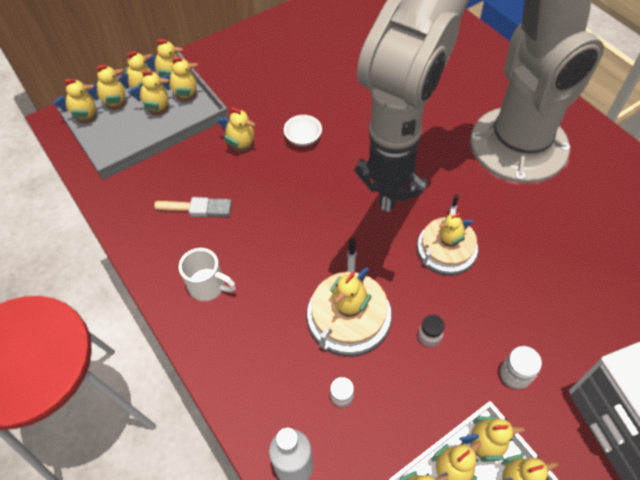

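The stud at scene crop (180,498) sits under the pointer tip at (160,490)–(175,485). The post top at (280,92) is back at its rest position, and the other things are unmoved. The arm is clear, so I'll hand in.

```bash
python3 -c "
from bench import r
print(r.hand_in())"
```

```text
the job is handed in; nothing more can be done
None
```

I turned the bird to the pointer with two full lever strokes on the larger turntable and handed the job in at about 19.5 s on the robot's clock.

- **Strokes:** Both went to the felt stop. The push on the post peaked at about 16–17 N total, roughly 10 N on the stop once the spring is taken off. That stop figure is an estimate, since the spring's share was inferred from the force before the stop.
- **Spring-back:** After each stroke I let the lever return. The pictures show the post back at its rest position.
- **Alignment:** The stud moved from about -95° to -25° on the first stroke, then to about +20° on the second. I measured the pointer at 16–19°, with the two camera views differing by 3°. After the last stroke the scene camera put stud and pointer within about 1° of each other. The pointer hides part of the stud, so this last reading is good to a degree or two.
- **Last checks:** The arm is clear and the contact force reads only sensor noise. In the last scene picture the other things stand where they were. I commanded no contact with the bird or disc, and saw none.
- **Disagreement:** The force reading also showed an upward push of up to 11 N at the stop. I put it down to friction on the post and did not check further.

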